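# Pin the balancing stand, find the drum's heavy side by hand and hold it down

## Robot

A 6-joint arm with a two-finger parallel gripper is mounted at the origin on a cart in front of the work surface, level with it; the furniture and walls round the work are solid. World frame = base frame: x ahead of the robot, y to its left, z up, the work surface at z = 0. Lengths are in m, angles in rad, forces in N, time in s.
With the tool pointing down it reaches from about 0.3 to 0.95 m from the base axis. Payload 3.1 kg.
Tool frame: the origin (TCP) lies between the finger pads; the fingertips stand 25 mm ahead of it and the grasp point (between the pads) lies 6 mm ahead of it (r.tips_ahead is the z of the fingertips in the tool frame, in m); z points along the fingers, y is the line along which they close (so a half turn about z gives the same grasp; the last joint's range is limited). The gripper opens to 85 mm and grips with 20 to 120 N. Pads are 22 mm wide; open, the fingers measure 114 mm over their backs; the gripper's body (76 mm by 85 mm) begins 54 mm behind the grasp point. The pads swing forward as they close: fully open they stand 13 mm farther back than shut.
Start: joints at [1.2, 0.308, 1.634, -0, 1.2, -0.07], TCP at [0.185, 0.597, 0.256] pointing down, gripper open.
Joint ranges: [-3.06, 3.06], [-0.79, 1.96], [0.05, 2.63], [-1.19, 4.34], [0.05, 2.64], [-2.94, 2.94]. Speed limits (rad/s): [2.79, 2.79, 3.14, 3.14, 3.14, 3.14].

## Interface

Orientations are given as a rotation vector (axis times angle).
In Python, from bench import r, camera, camera_params, order, boxes_of, cut_out gives the robot as it stands.
- The arm moves only by the tool step_arm, never from a script. Its argument "rows" is a list that holds one entry, the list of rows, each a list of 7 numbers: the shift along the world's x, y, z each as a share of 50 cm, from -1 to 1, then the turn, a rotation vector about the world's x, y, z each as a share of 180 degrees, from -1 to 1, then the opening, from 0 (shut) to 1 (fully open). A call has 1 to 8 rows; each row shifts and turns the commanded pose from where the row before left it; what a row does not reach is not made up. A row lasts 1/10 s, in which the tool goes at most 50 mm and 8.59 degrees, less where a joint would pass 70% of its speed; a pose out of reach is approached as far as the arm can. A call with a number of a shift or a turn outside -1 to 1 is refused whole. A call with a gripper value outside its range is refused whole. The fingers move at their own pace and stop on an object; the grip force is fixed at half the most. Time passes only in rows, so rows that do not move let the fingers close. It gives the time, the measured TCP pose, the force, the opening and the grip force at its end, in the units of the state.
- r.observe(): the state, without advancing time (a new reading comes with each control period).
- camera(name): name is "scene" or "side" or "wrist"; returns (picture, depth): 420x560x3 uint8, red, green, blue; 420x560 float32, m along the optical axis (not along the pixel's ray), 0 where there is no reading.
- camera_params(name): a dict with "fx", "fy", "cx", "cy" (pixels), "eye" and "rotation" of the camera in the world. Camera axes: x right, y down, z forward; pixel columns grow to the right and rows downward; lengths in m; the calibration is good to about 2 mm. The wrist camera is an equidistant fisheye: a pixel r from the principal point sees the ray r / f radians off the axis. A picture is of the moment at which its call begins: read the wrist's pose just before it. camera_params takes no time and is no camera call; for the wrist camera it gives the pose at the moment of the call.
- order.hand_in(): hands the job in; it is judged then, once.
Trained networks look in the newest picture that a camera, given by its name, has taken for a name from the list of things; names that differ only in an ending like _2 or _b are one class to them, and where a whole thing is asked for, a point or a joint stands for the part that bears it (a point fixed in the world has none). Each returns a list of dicts, best first, with "conf" (0 to 1); they miss things now and then, are a little off and sometimes report something else, mostly with a low value. They report only what shows in the picture. A call takes as long as a camera call. They do not tell look-alikes from the thing itself.
- boxes_of(camera, label): "centre" ([x, y, z] in m, in world coordinates, good to about 4 mm: the middle of the surface that is visible of it).
- cut_out(camera, label): "mask" (420x560 bool, what is visible of it).
The state is a dict: "t": time; "joints": joint angles; "qd": joint speeds; "joint_torque": joint torques, N m; "tool_pos": TCP position; "tool_rot": TCP orientation; "force": force on the tool from outside, world axes, zero at the start; "torque": the same for the moment, N m; "width": opening from 0.0 (shut) to 1.0 (fully open); "finger_force": force on a finger pad.
Only numpy, scipy, OpenCV 4.12 (cv2) and the standard library are available. Lean on these libraries where they do the work, as an engineer would, in place of code of your own. Each camera call takes 0.05 s, during which the arm holds its last target. There are 200 camera calls.

## Task

Lock the balancing stand by dropping the loose steel pin from the foam rack down through the holes of the carriage tongue and the boss beneath it, fully home, and let go of it. Then take the crank by its black grip, turn the closed drum at least one whole turn past where it started to feel which side is heavy, and bring the heavy side straight down. Finish while still gripping the crank, holding the drum still with its heavy side down; do not let go, leave the pin in, and do not knock the dish, the tape roll or the tubes about.

Things in the scene. Friction and masses are not known exactly. Their poses are not given: they have to be found in the camera images.
- bed: fixed dark steel bed of the balancing stand, 160 x 240 x 12 mm plate with a boss on its left; origin under its centre on the worktop; x along the drum's axle, away from the crank (roughly away from the robot), y towards the boss with the pin hole, z up. Its highest part is the drum's top at 205 mm
- carriage (a joint): sliding carriage (aluminium plate with tongue and two bearing posts) on the bed: 0 = home against its stop, where the two pin holes are in line; grows to 0.03 m as it slides along the bed's -y. It starts home and needs over 12 N to slide; a seated pin locks it
- upper_hole (a point): centre of the mouth of the pin hole on the carriage tongue's flat top, 38.5 mm above the worktop, at (-40, 145) mm in the bed's frame, axes as the bed's; vertical hole 14 mm wide, right through the 12 mm tongue and on through the boss below. The tongue is 50 x 48 mm round it and free above; the drum stands 90 mm to the side
- lower_hole (a point): centre of the mouth of the matching 14 mm hole in the fixed 25 mm high boss, 13.5 mm under the upper mouth; axes as the bed's
- lock_pin: loose steel pin, 60 g, upright in a pocket of the foam rack, hanging by its collar with 3 mm of play; origin at its lower end, z up. Shank 12 mm diameter, 33 mm long, tapered foot; collar 26 mm diameter from 33 to 37 mm; above it a round grip barrel 14 mm diameter, top at 63 mm. Fully home, the collar lies on the tongue, the lower end 33 mm below the upper mouth
- foam_rack: white foam tube rack, 128 x 78 x 38 mm, fixed, origin under its centre; the pin stands in its middle row, 24 mm towards the rack's -x; the two tubes stand 72 mm from the pin towards the rack's +x, their tops 122 mm above the worktop
- drum (a joint): angle of drum, axle and crank about the bed's x, any number of turns: 0 = grip straight above the axle, positive = clockwise seen from the robot. Steady bearing drag about 0.22 N m: it stays where left. The closed drum (110 mm diameter) hides a heavy slug at an angle to the crank unknown and new each time: 0.15 N m at most, 3.4 N more at the grip as it is lifted, 3.4 N less as it sinks
- axle (a point): point on the drum's axle line, 135 mm in front of the drum's middle (towards the bed's -x), 150 mm above the worktop, axes as the bed's; the grip circles round it. Only air is there: the axle ends 47 mm behind it, towards the drum. Crank and grip are balanced in themselves
- grip (a point): gripping point of the black crank grip: round, 16 mm diameter, level along the bed's x, free to spin on its spindle, 45 mm from axle; reaches 21 mm in front of this point, 51 mm behind to the crank arm. It starts within 80 degrees of straight up. When it is lowest, the axle end and hub (24 mm) are above it: lean the gripper back 20 degrees, fingers down and towards the drum
- petri_1: bystander: closed petri dish, 66 mm diameter, 16 mm tall, loose on the worktop
- tape_roll: bystander: roll of tape lying flat, 66 mm diameter, 19 mm tall, loose
- tube15_1: bystander: 15 ml tube with a screw cap, 22 mm wide, 118 mm tall, standing in the foam rack
- tube15_3: bystander: a second such tube in the foam rack
There are look-alikes about, which are no part of the job. What is meant by the lock_pin is not red, and is the smaller of those in its own colour.

How it is judged:
On the way, in this order (a step that is already met when the one before it is completed fails the run):
1. the pin is fully home through tongue and boss and released (horizontal distance between lock_pin and lower_hole below 0.003 m and horizontal distance between lock_pin and upper_hole below 0.003 m and z of lock_pin in the frame of upper_hole below -0.03 m and angle between lock_pin's own z axis and vertical below 0.12 rad and contact force between the fingers and lock_pin below 0.1 N), for 0.2 s.
2. the drum has been turned by the crank through about a whole turn or more, to either side ((value of joint drum above 4.6 rad or value of joint drum below -4.6 rad)).
At the end, for the whole second after the job is handed in: The pin is still fully home (collar within 3 mm of the tongue, within 3 mm of the holes' line), the drum's heavy side points straight down within 25 degrees, the drum is still, and the fingers still grip the crank grip with more than 3 N (horizontal distance between lock_pin and lower_hole below 0.003 m and horizontal distance between lock_pin and upper_hole below 0.003 m and z of lock_pin in the frame of upper_hole below -0.03 m and angle between lock_pin's own z axis and vertical below 0.12 rad and z of slug_c0 in the frame of axle below -0.03171 m and velocity of joint drum between -0.05 and 0.05 rad/s and contact force between the fingers and crank_grip above 3 N); the arm keeps its last pose, push and grip.
It fails at once if dish, tape roll or tubes pushed more than 30 mm (distance of any of petri_1, tape_roll, tube15_1, tube15_3 from where it was at the start of the episode above 0.03 m).
It also fails if it takes over 72 s, if anything falls off the work surface, if the arm or the gripper's body presses on something with over 40 N, if the wrist force passes 120 N, or if a joint passes its speed limit or range.

## Working session

There is one attempt and no reset: what is moved stays moved. The work goes in short steps, Python scripts to look and compute and a tool call to move; the robot and the scene stay as the last step left them, time stands still between calls to the robot, and variables do not carry over. Pictures are saved under pics/ and viewed, at most 10 in all, crops included, and the job is handed in when it is done.

Besides the shell and the picture viewer there is one more tool, called after ">>>" as name(argument=value, ...) on one line, values as JSON. step_arm: Moves the arm, as the interface text tells. Its arguments: {"type":"object","properties":{"rows":{"type":"array","items":{"type":"array","items":{"type":"array","items":{"type":"number"}}}}},"required":["rows"]}

```bash
mkdir -p pics; cat > h.py <<'E'
import numpy as np, cv2
from bench import r, camera, camera_params, order, boxes_of, cut_out
def save(n,f):
    p,d=camera(n); cv2.imwrite('pics/'+f,p[:,:,::-1]); return p,d
def cloud(n,d):
    P=camera_params(n); v,u=np.mgrid[0:420,0:560]
    X=np.stack([(u-P['cx'])/P['fx']*d,(v-P['cy'])/P['fy']*d,d],-1)
    return X@np.array(P['rotation']).T+np.array(P['eye'])
E
python3 - <<'E'
from h import *
np.set_printoptions(precision=4,suppress=True)
for n in ['scene','side']:
    p,d=save(n,n+'0.png'); np.savez('/tmp/'+n,p=p,d=d,c=cloud(n,d))
    for l in ['bed','lock_pin','foam_rack','grip','upper_hole','petri_1','tape_roll','tube15_1','drum']:
        print(n,l,[(np.round(b['centre'],3).tolist(),round(b['conf'],2)) for b in boxes_of(n,l)])
print(r.observe()); print(camera_params('scene'))
a=cv2.imread('pics/scene0.png');b=cv2.imread('pics/side0.png')
E
```

```text
Traceback (most recent call last):
  File "h.py", line 8, in cloud
    return X@np.array(P['rotation']).T+np.array(P['eye'])
           ~~~~~~~~~~~~~~~~~~~~~~~~~~~^~~~~~~~~~~~~~~~~~~
ValueError: operands could not be broadcast together with shapes (420,560) (3,)
```

View pics/scene0.png

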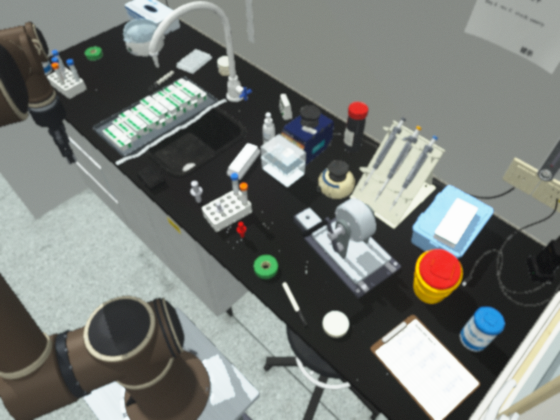

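The scene picture shows the rack at (228,208), the stand at (350,245), the tape at (265,267) and the dish at (335,323). There are also pin-like things at (197,190) in grey and (241,230) in red. The rotation seems to be a rotation vector, so I'll fix the helper.

```bash
sed -i "s/np.array(P\['rotation'\]).T/R(P).T/; s/^def save/from scipy.spatial.transform import Rotation as Ro\ndef R(P):\n    a=np.array(P['rotation']); return a if a.shape==(3,3) else (Ro.from_rotvec(a).as_matrix() if a.size==3 else Ro.from_quat(a).as_matrix())\ndef save/" h.py
python3 - <<'E'
from h import *
np.set_printoptions(precision=4,suppress=True)
print(camera_params('scene'))
for n in ['scene','side']:
    p,d=save(n,n+'1.png'); np.savez('/tmp/'+n,p=p,d=d,c=cloud(n,d))
    for l in ['bed','lock_pin','foam_rack','grip','upper_hole','petri_1','tape_roll','tube15_1','drum']:
        print(n,l,[(np.round(b['centre'],3).tolist(),round(b['conf'],2)) for b in boxes_of(n,l)])
print(r.observe())
E
```

```text
{'fx': 448.20158057245135, 'fy': 448.20158057245135, 'cx': 288.3065334548192, 'cy': 219.98241381170294, 'eye': array([-0.0181, -0.4125,  1.0967]), 'rotation': array([-2.3435,  0.9839, -0.326 ])}
scene bed [([0.572, -0.072, 0.035], 0.78), ([0.576, -0.07, 0.04], 0.69)]
scene lock_pin [([0.412, 0.391, 0.054], 0.69), ([0.419, 0.3, 0.048], 0.48), ([0.484, 0.258, 0.097], 0.26)]
scene foam_rack [([0.438, 0.286, 0.037], 0.66)]
scene grip [([0.487, -0.017, 0.195], 0.69)]
scene upper_hole [([0.578, -0.071, 0.043], 0.95), ([0.577, -0.073, 0.034], 0.51)]
scene petri_1 [([0.401, -0.173, 0.014], 0.7)]
scene tape_roll [([0.394, 0.068, 0.018], 0.97)]
scene tube15_1 [([0.496, 0.304, 0.098], 0.43)]
scene drum [([0.579, -0.057, 0.185], 0.82)]
side bed [([0.578, -0.021, 0.035], 0.84)]
side lock_pin [([0.413, 0.407, 0.049], 0.8), ([0.419, 0.208, 0.036], 0.61), ([0.421, 0.304, 0.043], 0.48)]
side foam_rack [([0.43, 0.315, 0.037], 0.63)]
side grip [([0.483, -0.009, 0.189], 0.45)]
side upper_hole []
side petri_1 []
side tape_roll [([0.401, 0.092, 0.022], 0.87)]
side tube15_1 [([0.497, 0.317, 0.089], 0.87), ([0.489, 0.269, 0.087], 0.78)]
side drum [([0.583, -0.023, 0.167], 0.76), ([0.431, 0.315, 0.036], 0.23)]
{'t': 1.05, 'joints': array([ 1.2003,  0.3081,  1.6338, -0.    ,  1.1997, -0.0697]), 'qd': array([ 0.0009,  0.    ,  0.0006, -0.0002,  0.0003, -0.0017]), 'joint_torque': array([ -0.0001, -41.5289, -27.7087,  -0.    ,   0.0008,   0.    ]), 'tool_pos': array([0.1852, 0.5969, 0.2563]), 'tool_rot': array([0.4707, 3.1061, 0.0001]), 'force': array([0.4441, 0.2032, 0.1182]), 'torque': array([-0.0065, -0.0163, -0.0313]), 'finger_force': 0.0, 'width': 1.001385665834633}
```

View pics/side1.png

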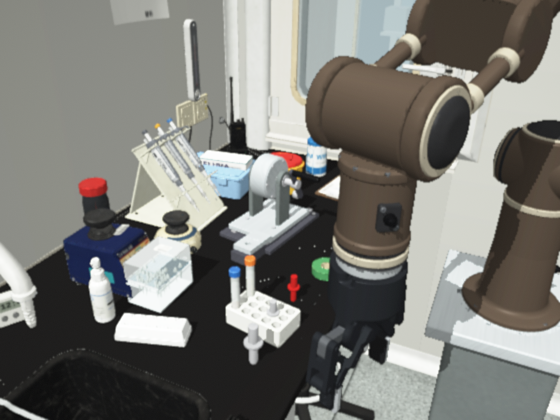

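The side picture shows the rack at (262,315) with a grey pin in it, a larger grey pin at (253,345) standing loose, and a red one at (294,288). The rack pin at about (0.42, 0.30) is the right one. I'll move above it and fit the bed from the depth cloud.

>>> step_arm(rows=[[[0.05,-0.06,0,0,0,0.012,1],[0.058,-0.074,0,0,0,0.012,1],[0.058,-0.074,0,0,0,0.012,1],[0.058,-0.074,0,0,0,0.012,1],[0.058,-0.074,0,0,0,0.012,1],[0.058,-0.074,0,0,0,0.012,1],[0.058,-0.074,0,0,0,0.012,1],[0.05,-0.06,0,0,0,0.012,1]]])

```text
t: 1.85
tool_pos: [0.4104, 0.3129, 0.2566]
tool_rot: [-0.003, 3.141, 0.0]
force: [0.8, 1.7, 0.2]
width: 0.998
finger_force: 0.0
```

```bash
python3 - <<'E'
from h import *
np.set_printoptions(precision=4,suppress=True)
o=r.observe(); print(o['tool_pos'],o['tool_rot'],o['t'])
p,d=save('wrist','w1.png'); P=camera_params('wrist'); print(P,d.min(),d.max()); np.savez('/tmp/w1',p=p,d=d)
for l in ['lock_pin','foam_rack','tube15_1']: print(l,[(np.round(b['centre'],3).tolist(),round(b['conf'],2)) for b in boxes_of('wrist',l)])
# bed from old clouds
for n in ['scene','side']:
    c=np.load('/tmp/'+n+'.npz')['c']
    print(n)
    for lo,hi in [(.008,.016),(.018,.03),(.034,.043)]:
        m=(c[...,0]>.42)&(c[...,0]<.75)&(c[...,1]>-.25)&(c[...,1]<.17)&(c[...,2]>lo)&(c[...,2]<hi)
        q=c[m][:,:2].astype(np.float32); print(lo,len(q),np.median(c[m][:,2]),cv2.minAreaRect(q) if len(q) else '',np.percentile(q,[2,98],axis=0).ravel())
E
python3 -c "
import cv2
a=cv2.imread('pics/scene1.png')[150:310,170:430];cv2.imwrite('pics/sc.png',cv2.resize(a,(780,480),interpolation=2))"
```

```text
[0.4104 0.3129 0.2566] [-0.0025  3.1408  0.    ] 1.85
{'fx': 325.19226210127806, 'fy': 325.19226210127806, 'cx': 279.7107556251864, 'cy': 214.52906133557622, 'eye': array([0.3291, 0.3095, 0.3742]), 'rotation': array([2.037 , 2.0402, 0.3412])} 0.0 1.1092055
lock_pin [([0.413, 0.396, 0.047], 0.92), ([0.418, 0.298, 0.042], 0.83), ([0.421, 0.205, 0.036], 0.73)]
foam_rack [([0.436, 0.302, 0.042], 0.64)]
tube15_1 [([0.494, 0.309, 0.106], 0.61)]
scene
0.008 1065 0.012053582261245976 ((0.5856328010559082, -0.029287099838256836), (0.42441844940185547, 0.24584972858428955), 73.21824645996094) [ 0.4267 -0.1903  0.707   0.1052]
0.018 734 0.02765022079781343 ((0.5843179225921631, -0.015796467661857605), (0.32934269309043884, 0.36038899421691895), 0.23507243394851685) [ 0.4231 -0.1821  0.7314  0.1495]
0.034 643 0.03701240404497863 ((0.6352760791778564, -0.013493582606315613), (0.22781646251678467, 0.3652684688568115), 0.22550168633460999) [ 0.5379 -0.1499  0.7446  0.1547]
side
0.008 717 0.012430896839006 ((0.5996278524398804, -0.008277058601379395), (0.29562076926231384, 0.2892704904079437), 14.471343040466309) [ 0.508  -0.1593  0.6943  0.1313]
0.018 522 0.02519715940253414 ((0.5808922052383423, -0.021153345704078674), (0.30301862955093384, 0.3442975878715515), 5.843891620635986) [ 0.4227 -0.1405  0.7084  0.1599]
0.034 765 0.03843408527072534 ((0.6382513046264648, -0.014317408204078674), (0.2165055274963379, 0.3530917465686798), 1.1067763566970825) [ 0.5439 -0.1228  0.7207  0.1568]
```

View pics/w1.png

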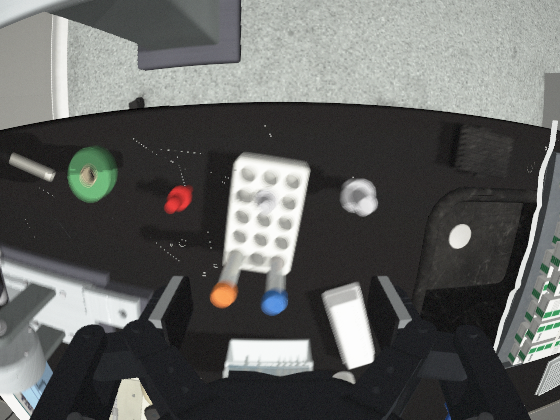

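View pics/sc.png

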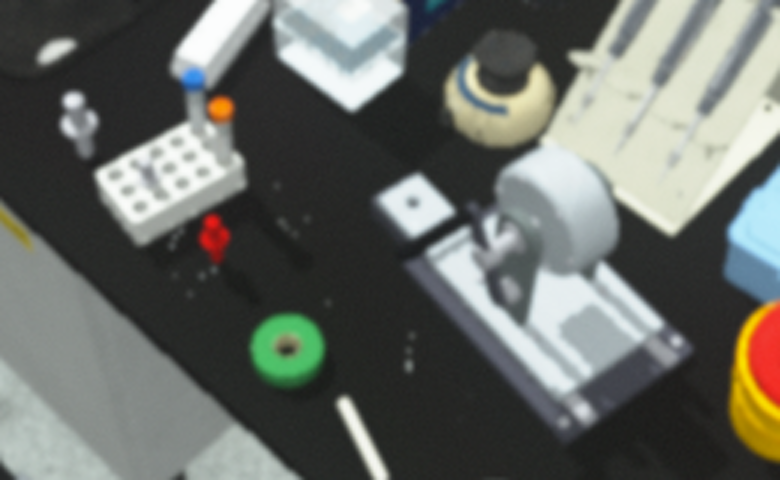

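The wrist view shows the rack pin at about (264,200), the red pin at (178,200), the large grey one at (358,196), and the tubes at (224,294) and (274,300). In the scene crop the tongue with its hole is at crop (413,203), which is full pixel (307.7,217.7).

```bash
cat >> h.py <<'E'
def ray(n,u,v,P=None):
    P=P or camera_params(n); x=(u-P['cx'])/P['fx'];y=(v-P['cy'])/P['fy']
    if n=='wrist':
        t=np.hypot(x,y); s=np.sin(t)/np.maximum(t,1e-9); D=np.stack([x*s,y*s,np.cos(t)],-1)
    else: D=np.stack([x,y,np.ones_like(x)],-1)
    return np.array(P['eye']),D@R(P).T,D
def onz(n,u,v,z,P=None):
    e,w,_=ray(n,np.float64(u),np.float64(v),P); return e+w*((z-e[2])/w[2])
def wcloud(d,P=None):
    v,u=np.mgrid[0:420,0:560].astype(float); e,w,D=ray('wrist',u,v,P); return e+w*(d/np.maximum(D[...,2],.05))[...,None]
E
python3 - <<'E'
from h import *
np.set_printoptions(precision=4,suppress=True)
print('hole',onz('scene',307.7,217.7,.0385))
z=np.load('/tmp/w1.npz'); c=wcloud(z['d']); print('table',c[150,300],c[190,160])
m=(abs(c[...,0]-.42)<.03)&(abs(c[...,1]-.3)<.03)
for lo,hi in [(.036,.04),(.041,.047),(.047,.06),(.06,.075)]:
    k=m&(c[...,2]>lo)&(c[...,2]<hi); v,u=np.nonzero(k); print(lo,k.sum(),c[k].mean(0) if k.any() else '',(u.min(),u.max(),v.min(),v.max()) if k.any() else '')
a=cv2.imread('pics/w1.png')[150:260,200:330]
m=(abs(c[...,2]-.038)<.004)&(abs(c[...,0]-.44)<.12)&(abs(c[...,1]-.3)<.08); print('rack',m.sum(),cv2.minAreaRect(c[m][:,:2].astype(np.float32)))
# tongue in side/scene clouds
for n in ['scene','side']:
    c=np.load('/tmp/'+n+'.npz')['c']; m=(abs(c[...,0]-.55)<.06)&(c[...,1]>.04)&(c[...,1]<.15)&(abs(c[...,2]-.0385)<.004)
    print(n,m.sum(),c[m].mean(0),cv2.minAreaRect(c[m][:,:2].astype(np.float32)))
cv2.imwrite('pics/w1c.png',cv2.resize(a,(780,600),interpolation=cv2.INTER_CUBIC))
E
```

```text
hole [0.5834 0.0912 0.0385]
table [0.3749 0.3381 0.0011] [0.4211 0.1661 0.0007]
0.036 1252 [0.4176 0.2998 0.038 ] (np.int64(238), np.int64(294), np.int64(169), np.int64(222))
0.041 219 [0.4175 0.3029 0.0423] (np.int64(257), np.int64(280), np.int64(187), np.int64(207))
0.047 42 [0.4156 0.3029 0.0539] (np.int64(261), np.int64(274), np.int64(194), np.int64(201))
0.06 170 [0.4199 0.3025 0.0673] (np.int64(261), np.int64(274), np.int64(197), np.int64(211))
rack 4643 ((0.44423916935920715, 0.29878807067871094), (0.07775796949863434, 0.12797105312347412), 80.63819122314453)
scene 249 [0.5833 0.0878 0.0383] ((0.5829688906669617, 0.07929202169179916), (0.08158393204212189, 0.05046606436371803), 83.04556274414062)
side 403 [0.5812 0.082  0.0388] ((0.5832245349884033, 0.08059030771255493), (0.08487080782651901, 0.05177496001124382), 81.73570251464844)
```

View pics/w1c.png

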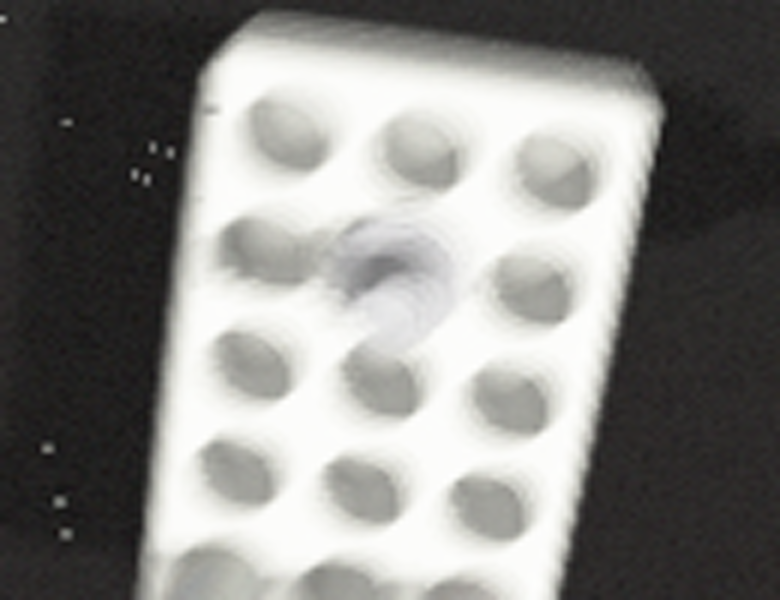

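The rack fit (78x128 mm, z 38) gives the pin at (0.4205, 0.3027), and the barrel top reads (0.4199, 0.3025, 0.067), so they agree. I'll grasp it there.

>>> step_arm(rows=[[[0.02,-0.021,0,0,0,0,0.6],[0,0,-0.07,0,0,0,0.6],[0,0,-0.08,0,0,0,0.6],[0,0,-0.08,0,0,0,0.6],[0,0,-0.06,0,0,0,0.6],[0,0,-0.04,0,0,0,0.6],[0,0,-0.025,0,0,0,0.6],[0,0,-0.02,0,0,0,0.6]]])

```text
t: 2.85
tool_pos: [0.4189, 0.3049, 0.068]
tool_rot: [0.004, -3.141, 0.0]
force: [0.3, -0.5, -0.3]
width: 0.599
finger_force: 0.0
```

>>> step_arm(rows=[[[0,0,0,0,0,0,0],[0,0,0,0,0,0,0],[0,0,0,0,0,0,0],[0,0,0,0,0,0,0],[0,0,0,0,0,0,0]]])

```text
t: 3.35
tool_pos: [0.4201, 0.3044, 0.0701]
tool_rot: [-0.002, 3.14, 0.0]
force: [0.3, -3.8, 6.0]
width: 0.137
finger_force: 58.8
```

>>> step_arm(rows=[[[0,0,0.05,0,0,0,0],[0,0,0.07,0,0,0,0],[0,0,0.08,0,0,0,0],[0,0,0.06,0,0,0,0],[0.04,-0.05,0.03,0,0,0,0],[0.055,-0.07,0.02,0,0,0,0],[0.06,-0.08,0,0,0,0,0],[0.06,-0.08,0,0,0,0,0]]])

```text
t: 4.15
tool_pos: [0.5281, 0.1639, 0.225]
tool_rot: [-0.003, 3.138, 0.003]
force: [0.2, -0.2, -0.6]
width: 0.139
finger_force: 58.6
```

>>> step_arm(rows=[[[0.055,-0.07,0,0,0,0,0],[0.04,-0.05,0,0,0,0,0],[0.015,-0.027,0,0,0,0,0],[0,0,0,0,0,0,0],[0,0,0,0,0,0,0]]])

```text
t: 4.65
tool_pos: [0.5808, 0.0918, 0.2234]
tool_rot: [0.001, -3.14, -0.002]
force: [0.4, 0.4, -0.9]
width: 0.139
finger_force: 58.6
```

```bash
python3 - <<'E'
from h import *
np.set_printoptions(precision=4,suppress=True)
o=r.observe(); print(o['tool_pos'],o['tool_rot'],o['force'],o['width'],o['finger_force'])
P=camera_params('wrist');p,d=save('wrist','w2.png'); np.savez('/tmp/w2',p=p,d=d)
c=wcloud(d,P); m=(abs(c[...,0]-.583)<.06)&(c[...,1]>.04)&(c[...,1]<.15)&(abs(c[...,2]-.0385)<.003)
print(m.sum(),c[m].mean(0),cv2.minAreaRect(c[m][:,:2].astype(np.float32)))
E
```

```text
[0.5808 0.0918 0.2234] [ 0.0007 -3.1402 -0.0019] [ 0.3751  0.3918 -0.9321] 0.13873794507515277 58.61014544963837
3923 [0.5815 0.0786 0.0387] ((0.5828422904014587, 0.07744455337524414), (0.08263085782527924, 0.051334064453840256), 80.63223266601562)
```

View pics/w2.png

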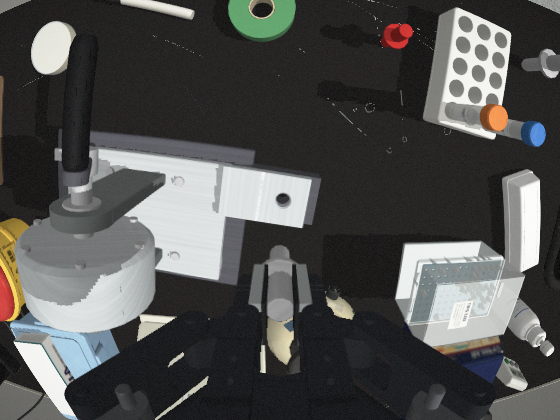

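The wrist view shows the tongue hole at (283,199), the held pin's foot at (280,250) and the crank grip from (87,45) to (75,180). Next I'll refine the hole and the pin foot.

```bash
python3 - <<'E'
from h import *
np.set_printoptions(precision=4,suppress=True)
z=np.load('/tmp/w2.npz');p,d=z['p'],z['d'];P=camera_params('wrist');g=p.mean(2)
w=g[188:211,270:297]; k=(w<110); n,l,s,ce=cv2.connectedComponentsWithStats(k.astype(np.uint8)); print(s,ce)
i=1+np.argmax(s[1:,4]); u,v=ce[i]+[270,188]; print('hole px',u,v,onz('wrist',u,v,.0385,P))
c=wcloud(d,P)
# rim points: fit ring from tongue plane around hole
m=(abs(c[...,2]-.0385)<.004); mm=(~m); 
# pin points
for lo in np.arange(.185,.225,.004):
    k=(abs(c[...,0]-.58)<.03)&(abs(c[...,1]-.092)<.02)&(c[...,2]>lo)&(c[...,2]<lo+.004)
    if k.sum()>3: 
        vv,uu=np.nonzero(k);print(round(lo,3),k.sum(),c[k].mean(0),c[k][:,1].min(),c[k][:,1].max(),uu.min(),uu.max(),vv.min(),vv.max())
k=(g>0)
for v in (250,256,262,270,280,290,300): print(v,g[v,258:304].astype(int))
# tongue end edges yaw
m=(abs(c[...,2]-.0385)<.003)&(c[...,1]>.068)&(abs(c[...,0]-.583)<.05)
print(cv2.minAreaRect(c[m][:,:2].astype(np.float32)))
E
```

```text
[[  0   0  27  23 509]
 [  6   5  14  11 112]] [[13.1513 11.1513]
 [12.3125 10.3125]]
hole px 282.3125 198.3125 [0.5833 0.095  0.0385]
0.189 20 [0.571  0.0931 0.1924] 0.08516719829174146 0.09899250552574068 266 293 257 261
0.193 363 [0.5735 0.092  0.1954] 0.08366032637286451 0.10049149806408868 263 296 257 276
0.197 109 [0.5757 0.0919 0.1993] 0.07965663636737694 0.10450897019261124 254 305 264 280
0.201 184 [0.5735 0.0921 0.2033] 0.0745141437303233 0.10722132521333234 243 311 264 283
0.205 329 [0.5734 0.0921 0.2071] 0.07293244091620882 0.11081936626611008 239 319 266 290
0.209 340 [0.573  0.0923 0.211 ] 0.07263733850088003 0.11162218266459817 238 321 270 293
0.213 380 [0.5727 0.0921 0.215 ] 0.07253066628998388 0.1115321291462778 237 322 273 297
0.217 519 [0.5746 0.092  0.2193] 0.0725749627620056 0.11142478572875172 235 323 277 321
0.221 782 [0.578  0.0922 0.2222] 0.0728251657449403 0.11147714238538921 235 324 283 327
0.225 338 [0.5713 0.0929 0.2271] 0.07268795131329128 0.11188361035288247 234 327 287 310
250 [ 41  36  41  35  41  36  40  39  38  35  40  41  55  97 107 110 109 110
 10
[... 670 characters left out ...]
 113 110 109 109]
280 [109 110 107 111 101  63  18  23  26  21  89 110 111 113 115 114 115 115
 115 114 113 110 112 109 111 112 109 110 113 108 108 105 101  98  30  31
  24  23  30  73 109 112 106 108 111 107]
290 [110 106 109 102  62  29  21  25  21  63 103 111 113 114 113 112 117 118
 118 118 113 113 110 111 109 111 111 108 109 111 108 104 105 100  68  27
  21  28  23  38  82 111 111 111 109 106]
300 [109 110 103  72  26  21  24  22  31  83 112 116 121 127 137 156 156 158
 157 158 157 154 158 158 156 157 154 156 157 149 133 118 113 103  92  58
  23  18  24  25  42  80 107 108 108 110]
((0.5848569869995117, 0.09128537029027939), (0.05541246756911278, 0.05133410170674324), 80.69422149658203)
```

>>> step_arm(rows=[[[0.005,0.004,-0.04,0,0,0,0],[0,0,-0.06,0,0,0,0],[0,0,-0.06,0,0,0,0],[0,0,-0.04,0,0,0,0],[0,0,-0.015,0,0,0,0],[0,0,0,0,0,0,0],[0,0,0,0,0,0,0]]])

```text
t: 5.4
tool_pos: [0.5848, 0.0938, 0.1174]
tool_rot: [-0.003, 3.14, 0.0]
force: [0.6, -0.1, -0.7]
width: 0.135
finger_force: 58.6
```

```bash
python3 - <<'E'
from h import *
np.set_printoptions(precision=4,suppress=True)
o=r.observe(); T=o['tool_pos'];print(T,o['tool_rot'],o['force'])
P=camera_params('wrist');p,d=save('wrist','w3.png'); np.savez('/tmp/w3',p=p,d=d);c=wcloud(d,P)
for lo in np.arange(T[2]-.072,T[2],.006):
    k=(abs(c[...,0]-T[0])<.02)&(abs(c[...,1]-T[1])<.02)&(c[...,2]>lo)&(c[...,2]<lo+.006)
    if k.sum()>3: 
        vv,uu=np.nonzero(k);print(round(lo,3),k.sum(),c[k].mean(0),c[k][:,1].min(),c[k][:,1].max(),uu.min(),uu.max(),vv.min(),vv.max())
a=cv2.imread('pics/w3.png'); b=a[190:310,205:355]; cv2.imwrite('pics/w3c.png',cv2.resize(b,(750,600),interpolation=cv2.INTER_CUBIC))
E
```

```text
[0.5848 0.0938 0.1174] [-0.003   3.1398  0.0005] [ 0.6412 -0.1406 -0.6796]
0.051 11 [0.5828 0.0929 0.0569] 0.08794883216913892 0.09823323160434216 270 287 245 251
0.057 79 [0.5824 0.0934 0.0603] 0.08745129071857694 0.09882463282850987 269 288 245 257
0.063 85 [0.5822 0.0932 0.0662] 0.0875551571261984 0.09866325376394039 269 288 249 258
0.069 31 [0.5818 0.0932 0.0706] 0.0888495646447687 0.09735430021185501 271 286 254 258
0.081 34 [0.5755 0.0933 0.0867] 0.0851855647742564 0.10215053191091242 263 296 257 263
0.087 407 [0.5784 0.0937 0.0898] 0.0857614763552984 0.10157244750593335 264 295 257 279
0.093 262 [0.5779 0.0936 0.0969] 0.07564075449678388 0.1101975725140973 242 314 264 285
0.099 521 [0.5775 0.0936 0.1025] 0.0741905572177756 0.1131101715513024 238 321 266 291
0.105 555 [0.577  0.0938 0.1084] 0.07417723127759496 0.11322493605349043 236 323 271 298
0.111 1119 [0.5815 0.0938 0.1148] 0.0740298247153505 0.1131228763384353 235 324 279 327
```

View pics/w3c.png

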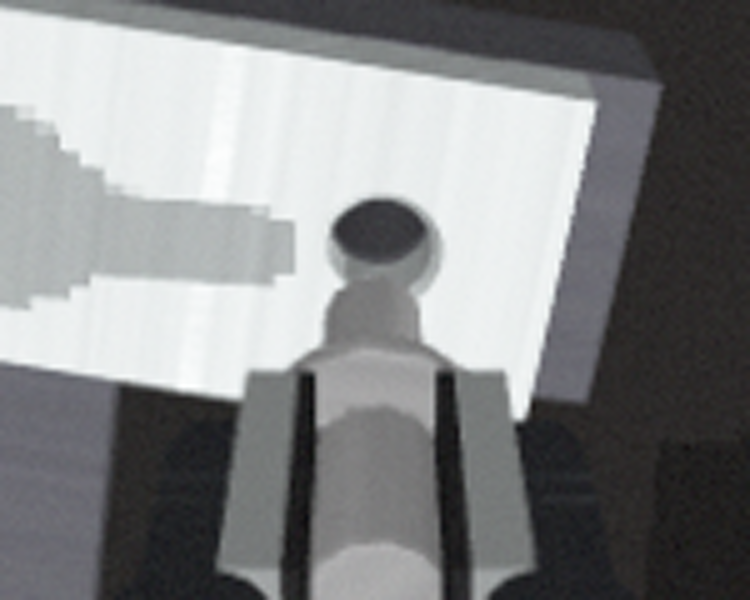

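```bash
python3 - <<'E'
from h import *
np.set_printoptions(precision=4,suppress=True)
P=camera_params('wrist');z=np.load('/tmp/w3.npz');c=wcloud(z['d'],P)
for q in [(281.6,239.0),(270.2,239),(293.2,239),(281.6,228.8)]: print(onz('wrist',*q,.0385,P))
# circle fit with R fixed 6 on shank points
T=r.observe()['tool_pos']
from scipy.optimize import least_squares
for lo,hi in [(.062,.070),(.068,.078),(.058,.064)]:
    k=(abs(c[...,0]-T[0])<.02)&(abs(c[...,1]-T[1])<.012)&(c[...,2]>lo)&(c[...,2]<hi); q=c[k][:,:2]
    s=least_squares(lambda a:np.hypot(*(q-a).T)-.006,[q[:,0].mean()+.005,q[:,1].mean()],loss='soft_l1',f_scale=.001); print(lo,len(q),s.x)
# edge fits: tongue rect
m=(abs(c[...,2]-.0385)<.003)&(c[...,1]>.05)&(abs(c[...,0]-.583)<.05); print(cv2.minAreaRect(c[m][:,:2].astype(np.float32)))
g=z['p'].mean(2).astype(int)
print(g[224:252,282]); print(g[236,264:300])
E
```

```text
[0.586  0.0949 0.0385]
[0.586  0.0874 0.0385]
[0.586  0.1026 0.0385]
[0.5788 0.0949 0.0385]
0.062 111 [0.5878 0.0932]
0.068 56 [0.5878 0.0933]
0.058 82 [0.5878 0.0932]
((0.5841066837310791, 0.08206990361213684), (0.07284287363290787, 0.05138411000370979), 81.09227752685547)
[232 233 234 235 224 171  71  64  61  60  60  59  58  65  62  59  62  77
  96 134 136 130 123 121 121 122 125 123]
[231 238 237 236 234 230 222 130  62  52  54  55  57  52  61  58  59  61
  58  60  60  62  58  57  57  68 109 154 172 235 238 238 238 238 238 238]
```

>>> step_arm(rows=[[[-0.004,0.0034,0,0,0,0,0],[0,0,-0.01,0,0,0,0],[0,0,-0.01,0,0,0,0],[0,0,-0.008,0,0,0,0],[0,0,-0.008,0,0,0,0],[0,0,0,0,0,0,0]]])

```text
t: 6.05
tool_pos: [0.5822, 0.0945, 0.0975]
tool_rot: [0.001, -3.141, -0.0]
force: [0.8, 0.3, -1.2]
width: 0.139
finger_force: 58.6
```

>>> step_arm(rows=[[[0,0,-0.01,0,0,0,0],[0,0,-0.01,0,0,0,0],[0,0,0,0,0,0,0]]])

```text
t: 6.35
tool_pos: [0.5822, 0.0946, 0.0875]
tool_rot: [0.001, -3.142, 0.0]
force: [1.5, 0.9, -0.8]
width: 0.137
finger_force: 58.6
```

>>> step_arm(rows=[[[0,0,-0.01,0,0,0,0],[0,0,-0.01,0,0,0,0],[0,0,-0.008,0,0,0,0],[0,0,-0.004,0,0,0,0],[0,0,0,0,0,0,0],[0,0,0,0,0,0,0]]])

```text
t: 6.95
tool_pos: [0.5822, 0.0946, 0.0722]
tool_rot: [0.001, -3.142, 0.0]
force: [1.8, -0.2, -1.7]
width: 0.133
finger_force: 58.6
```

>>> step_arm(rows=[[[0,0,-0.004,0,0,0,0],[0,0,0,0,0,0,0],[0,0,0,0,0,0,0.5],[0,0,0,0,0,0,0.5],[0,0,0,0,0,0,0.5],[0,0,0,0,0,0,0.5],[0,0,0,0,0,0,0.5]]])

```text
t: 7.65
tool_pos: [0.5821, 0.0947, 0.0702]
tool_rot: [0.001, -3.141, -0.0]
force: [-0.9, -0.3, -0.8]
width: 0.5
finger_force: 0.0
```

```bash
python3 - <<'E'
from h import *
np.set_printoptions(precision=4,suppress=True)
o=r.observe(); T=o['tool_pos'];print(T,o['force'],o['width'],o['finger_force'])
P=camera_params('wrist');p,d=save('wrist','w4.png'); c=wcloud(d,P)
k=(abs(c[...,0]-T[0])<.015)&(abs(c[...,1]-T[1])<.012)&(c[...,2]>.03)&(c[...,2]<.09)
h,e=np.histogram(c[k][:,2],bins=np.arange(.03,.09,.002));print(list(zip(e.round(3),h)))
E
```

```text
[0.5821 0.0947 0.0702] [-0.8881 -0.2937 -0.7627] 0.5001512321974857 0.0
[(np.float64(0.03), np.int64(0)), (np.float64(0.032), np.int64(0)), (np.float64(0.034), np.int64(0)), (np.float64(0.036), np.int64(63)), (np.float64(0.038), np.int64(620)), (np.float64(0.04), np.int64(183)), (np.float64(0.042), np.int64(759)), (np.float64(0.044), np.int64(54)), (np.float64(0.046), np.int64(53)), (np.float64(0.048), np.int64(51)), (np.float64(0.05), np.int64(62)), (np.float64(0.052), np.int64(64)), (np.float64(0.054), np.int64(57)), (np.float64(0.056), np.int64(56)), (np.float64(0.058), np.int64(70)), (np.float64(0.06), np.int64(55)), (np.float64(0.062), np.int64(65)), (np.float64(0.064), np.int64(71)), (np.float64(0.066), np.int64(133)), (np.float64(0.068), np.int64(506)), (np.float64(0.07), np.int64(2)), (np.float64(0.072), np.int64(0)), (np.float64(0.074), np.int64(0)), (np.float64(0.076), np.int64(0)), (np.float64(0.078), np.int64(0)), (np.float64(0.08), np.int64(0)), (np.float64(0.082), np.int64(0)), (np.float64(0.084), np.int64(0)), (np.float64(0.086), np.int64(0))]
```

The pin is home: its barrel top is at 0.0685 (38.5 + 30 mm) and it is released. I'll retreat upward and look at the crank.

>>> step_arm(rows=[[[0,0,0.03,0,0,0,0.5],[0,0,0.06,0,0,0,0.5],[0,0,0.09,0,0,0,0.5],[0,0,0.09,0,0,0,0.5],[0,0,0.09,0,0,0,0.5],[0,0,0.06,0,0,0,0.5],[-0.07,-0.03,0.03,0,0,0,0.5],[-0.05,-0.03,0,0,0,0,0.5]]])

```text
t: 8.5
tool_pos: [0.5231, 0.0647, 0.3001]
tool_rot: [-0.003, 3.134, 0.0]
force: [0.4, -1.0, 0.9]
width: 0.507
finger_force: 0.0
```

```bash
python3 - <<'E'
from h import *
np.set_printoptions(precision=4,suppress=True)
o=r.observe(); T=o['tool_pos'];print(T,o['tool_rot'],o['force'])
P=camera_params('wrist');p,d=save('wrist','w5.png'); c=wcloud(d,P); np.savez('/tmp/w5',p=p,c=c)
# dark grip points, before the drum
g=p.max(2)
k=(g<70)&(c[...,0]>.40)&(c[...,0]<.54)&(c[...,1]>-.12)&(c[...,1]<.05)&(c[...,2]>.13)&(c[...,2]<.22)&(d>0)
q=c[k]; print(len(q),q.min(0),q.max(0))
for l in ['grip','lock_pin','drum']:
    print(l,[(np.round(b['centre'],3).tolist(),round(b['conf'],2)) for b in boxes_of('wrist',l)])
m=cut_out('wrist','grip')
for j in m[:2]:
    M=j['mask']&(d>0); q=c[M]; v,u=np.nonzero(M); print(j['conf'],M.sum(),u.min(),u.max(),v.min(),v.max(),np.percentile(q,[5,50,95],axis=0).ravel())
z=[];
for n in ['scene','side']:
    p2,d2=save(n,n+'5.png'); c2=cloud(n,d2); m=cut_out(n,'grip')
    for j in m[:1]:
        M=j['mask']&(d2>0); print(n,j['conf'],M.sum(),np.percentile(c2[M],[5,50,95],axis=0).ravel())
E
```

```text
[0.5231 0.0647 0.3001] [-0.0028  3.1342  0.0004] [ 0.4199 -1.0285  0.902 ]
1840 [ 0.4506 -0.045   0.1403] [ 0.5242 -0.0013  0.1988]
grip [([0.482, -0.013, 0.192], 0.8), ([0.576, -0.024, 0.138], 0.29)]
lock_pin [([0.414, 0.392, 0.047], 0.83), ([0.424, 0.198, 0.035], 0.82), ([0.578, 0.094, 0.042], 0.55)]
drum [([0.575, -0.038, 0.193], 0.94)]
0.57 1810 163 186 126 222 [ 0.4547 -0.0205  0.1918  0.484  -0.0118  0.1961  0.5171 -0.004   0.1979]
scene 0.56 210 [ 0.4541 -0.0241  0.0361  0.4922 -0.0152  0.1943  0.5902  0.0645  0.1986]
side 0.47 4606 [ 0.5178 -0.1257  0.0258  0.5818 -0.0262  0.0659  0.6512  0.0901  0.1965]
```

View pics/w5.png

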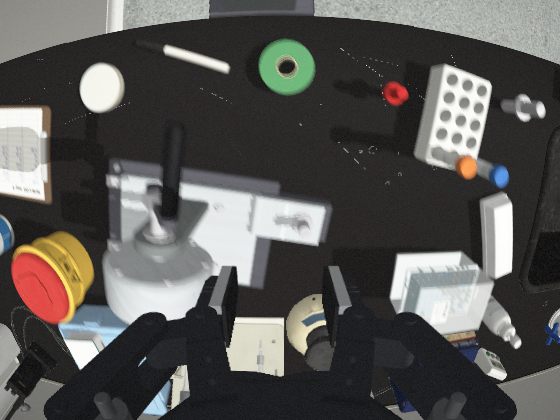

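The grip runs from (175,125) to (168,220) and the pin stands in the tongue at (294,220). Next is a cylinder fit on the grip and a check of the drum.

```bash
python3 - <<'E'
from h import *
from scipy.optimize import least_squares
np.set_printoptions(precision=4,suppress=True)
z=np.load('/tmp/w5.npz');c=z['c'];g=z['p'].max(2)
k=np.zeros(g.shape,bool);k[120:225,160:190]=1;k&=(g<90)&(c[...,2]>.16)&(c[...,2]<.21); q=c[k]
def f(a):
    dr=np.array([np.cos(a[2]),np.sin(a[2]),0]); w=q-np.array([.48,a[0],a[1]]); w=w-np.outer(w@dr,dr); return np.linalg.norm(w,axis=1)-.008
s=least_squares(f,[-.013,.186,-.15],loss='soft_l1',f_scale=.001);print(len(q),s.x,np.degrees(s.x[2]),s.cost)
t=(q-[.48,s.x[0],0])@np.array([np.cos(s.x[2]),np.sin(s.x[2]),0]);print(np.percentile(t,[0,1,99,100]))
# drum cylinder rim: high points
k=(c[...,0]>.52)&(c[...,0]<.68)&(c[...,1]>-.13)&(c[...,1]<.03)&(c[...,2]>.16)&(c[...,2]<.21);q=c[k]
s2=least_squares(lambda a:(lambda w:np.linalg.norm(w-np.outer(w@np.array([np.cos(a[1]),np.sin(a[1]),0]),np.array([np.cos(a[1]),np.sin(a[1]),0])),axis=1)-.055)(q-np.array([.6,a[0],.15])),[-.054,-.15],loss='soft_l1',f_scale=.001);print('drum',len(q),s2.x,np.degrees(s2.x[1]),np.percentile(q[:,0],[1,99]))
m=(abs(c[...,2]-.0385)<.003)&(c[...,1]>.0)&(c[...,1]<.15)&(abs(c[...,0]-.58)<.05);print(cv2.minAreaRect(c[m][:,:2].astype(np.float32)))
E
```

```text
1888 [-0.0132  0.1892 -0.1608] -9.2149602118566 0.0007669780009236485
[-0.0295 -0.029   0.0431  0.0465]
drum 6178 [-0.0893  1.173 ] 67.20518692557266 [0.5214 0.6142]
((0.582572877407074, 0.07622793316841125), (0.085621178150177, 0.05117015540599823), 80.94971466064453)
```

Grip point is (0.472, -0.012, 0.189), yaw is -9.1°, and the axle is about (0.4685, -0.0337, 0.150). That agrees with the bed estimate to within 3 mm, and θ0 ≈ -29°. Now the pregrasp with the 20° lean.

>>> step_arm(rows=[[[-0.032,-0.029,0,0,0,-0.0253,0.7],[-0.032,-0.029,-0.015,0,0,-0.0253,0.7],[-0.032,-0.029,-0.015,-0.0059,-0.0366,0,0.7],[-0.032,-0.029,-0.015,-0.0059,-0.0366,0,0.7],[-0.032,-0.029,-0.015,-0.0059,-0.0366,0,0.7],[0,0,0,0,0,0,0.7],[0,0,0,0,0,0,0.7]]])

```text
t: 9.65
tool_pos: [0.4415, -0.0078, 0.2647]
tool_rot: [0.222, 2.785, -0.039]
force: [0.8, -0.1, 1.0]
width: 0.701
finger_force: 0.0
```

```bash
python3 - <<'E'
from h import *
np.set_printoptions(precision=4,suppress=True)
o=r.observe(); M=Ro.from_rotvec(o['tool_rot']).as_matrix(); print(o['tool_pos'],M,o['force'],o['joints'])
w=np.array([.472,-.0119,.1892])-.006*M[:,2]-o['tool_pos']; print('delta share',w/.5)
yh=np.array([.158,.987,0]);xh=np.array([.987,-.158,0])
want=np.stack([np.cross(np.sign(M[:,1]@yh)*yh,(np.sin(.349)*xh-np.cos(.349)*np.array([0,0,1]))),np.sign(M[:,1]@yh)*yh,np.sin(.349)*xh-np.cos(.349)*np.array([0,0,1])],1)
print('rot share',Ro.from_matrix(want@M.T).as_rotvec()/np.pi)
E
```

```text
[ 0.4415 -0.0078  0.2647] [[-0.9282  0.1581  0.3369]
 [ 0.1485  0.9874 -0.0542]
 [-0.3413 -0.0003 -0.94  ]] [ 0.7708 -0.0741  0.9577] [-0.1036 -0.2738  2.2449 -0.0261  0.8229 -1.5013]
delta share [ 0.057  -0.0076 -0.1398]
rot share [ 0.0001 -0.0002  0.    ]
```

>>> step_arm(rows=[[[0.0143,-0.0019,-0.035,0,0,0,0.7],[0.0143,-0.0019,-0.035,0,0,0,0.7],[0.0143,-0.0019,-0.035,0,0,0,0.7],[0.0143,-0.0019,-0.035,0,0,0,0.7],[0,0,0,0,0,0,0.7],[0,0,0,0,0,0,0.7]]])

```text
t: 10.25
tool_pos: [0.4729, -0.0115, 0.1962]
tool_rot: [0.22, 2.784, -0.04]
force: [-1.0, 0.5, 0.5]
width: 0.697
finger_force: 0.0
```

>>> step_arm(rows=[[[0,0,0,0,0,0,0],[0,0,0,0,0,0,0],[0,0,0,0,0,0,0],[0,0,0,0,0,0,0],[0,0,0,0,0,0,0],[0,0,0,0,0,0,0]]])

```text
t: 10.85
tool_pos: [0.4713, -0.0116, 0.1962]
tool_rot: [0.221, 2.783, -0.039]
force: [-1.7, 1.7, 5.6]
width: 0.163
finger_force: 58.7
```

```bash
cat > circ.py <<'E'
from h import *
# rows for a crank move; th0,th1 deg; step
yh=np.array([.158,.987,0]);zh=np.array([0,0,1.])
def pos(th,R=.045): t=np.radians(th); return R*(-np.sin(t)*yh+np.cos(t)*zh)
def show(th0,th1,st):
    for a in np.arange(th0,th1,st): print(int(a),np.round((pos(a+st)-pos(a))/.5,4).tolist())
E
python3 - <<'E'
from circ import *
np.set_printoptions(precision=4,suppress=True)
o=r.observe();M=Ro.from_rotvec(o['tool_rot']).as_matrix();G=o['tool_pos']+.006*M[:,2];print(o['tool_pos'],o['force'],o['width'],o['finger_force'],'grasp',G)
d=G-np.array([.4685,-.0337,.15]); print('theta',np.degrees(np.arctan2(-d@yh,d[2])),np.hypot(d@yh,d[2]))
show(-29,-29+360,12)
E
```

```text
[ 0.4713 -0.0116  0.1962] [-1.7038  1.7012  5.5501] 0.16303948453777584 58.65931447595358 grasp [ 0.4733 -0.0119  0.1905]
theta -28.76293800049903 0.04622051355109013
-29 [-0.0027, -0.0171, 0.0074]
-17 [-0.0029, -0.0182, 0.0036]
-5 [-0.003, -0.0186, -0.0003]
7 [-0.0029, -0.0181, -0.0042]
19 [-0.0027, -0.0168, -0.008]
31 [-0.0024, -0.0148, -0.0113]
43 [-0.002, -0.0122, -0.0142]
55 [-0.0014, -0.009, -0.0165]
67 [-0.0009, -0.0054, -0.018]
79 [-0.0003, -0.0016, -0.0187]
91 [0.0004, 0.0023, -0.0187]
103 [0.001, 0.006, -0.0178]
115 [0.0015, 0.0096, -0.0161]
127 [0.002, 0.0127, -0.0138]
139 [0.0024, 0.0152, -0.0108]
151 [0.0027, 0.0171, -0.0074]
163 [0.0029, 0.0182, -0.0036]
175 [0.003, 0.0186, 0.0003]
187 [0.0029, 0.0181, 0.0042]
199 [0.0027, 0.0168, 0.008]
211 [0.0024, 0.0148, 0.0113]
223 [0.002, 0.0122, 0.0142]
235 [0.0014, 0.009, 0.0165]
247 [0.0009, 0.0054, 0.018]
259 [0.0003, 0.0016, 0.0187]
271 [-0.0004, -0.0023, 0.0187]
283 [-0.001, -0.006, 0.0178]
295 [-0.0015, -0.0096, 0.0161]
307 [-0.002, -0.0127, 0.0138]
319 [-0.0024, -0.0152, 0.0108]
```

>>> step_arm(rows=[[[-0.0027,-0.0171,0.0074,0,0,0,0],[-0.0029,-0.0182,0.0036,0,0,0,0]]])

```text
t: 11.05
tool_pos: [0.4685, -0.0286, 0.2017]
tool_rot: [0.22, 2.783, -0.037]
force: [-0.8, 3.6, 4.3]
width: 0.165
finger_force: 58.9
```

>>> step_arm(rows=[[[-0.003,-0.0186,-0.0003,0,0,0,0],[-0.0029,-0.0181,-0.0042,0,0,0,0]]])

```text
t: 11.25
tool_pos: [0.4654, -0.0476, 0.1995]
tool_rot: [0.221, 2.783, -0.039]
force: [-2.3, 3.0, 6.0]
width: 0.17
finger_force: 59.0
```

>>> step_arm(rows=[[[-0.0027,-0.0168,-0.008,0,0,0,0],[-0.0024,-0.0148,-0.0113,0,0,0,0]]])

```text
t: 11.45
tool_pos: [0.4628, -0.0637, 0.1897]
tool_rot: [0.221, 2.783, -0.04]
force: [-2.4, 3.0, 6.3]
width: 0.166
finger_force: 59.1
```

>>> step_arm(rows=[[[-0.002,-0.0122,-0.0142,0,0,0,0],[-0.0014,-0.009,-0.0165,0,0,0,0]]])

```text
t: 11.65
tool_pos: [0.4611, -0.0744, 0.1742]
tool_rot: [0.221, 2.783, -0.04]
force: [-2.0, 3.3, 7.4]
width: 0.167
finger_force: 59.1
```

>>> step_arm(rows=[[[-0.0009,-0.0054,-0.018,0,0,0,0],[-0.0003,-0.0016,-0.0187,0,0,0,0]]])

```text
t: 11.85
tool_pos: [0.4605, -0.0778, 0.1557]
tool_rot: [0.221, 2.783, -0.04]
force: [-3.4, 3.9, 7.4]
width: 0.163
finger_force: 59.4
```

>>> step_arm(rows=[[[0.0004,0.0023,-0.0187,0,0,0,0],[0.001,0.006,-0.0178,0,0,0,0]]])

```text
t: 12.05
tool_pos: [0.4612, -0.0736, 0.1374]
tool_rot: [0.221, 2.783, -0.04]
force: [-4.7, 3.0, 10.5]
width: 0.169
finger_force: 59.7
```

>>> step_arm(rows=[[[0.0015,0.0096,-0.0161,0,0,0,0],[0.002,0.0127,-0.0138,0,0,0,0]]])

```text
t: 12.25
tool_pos: [0.4631, -0.0625, 0.1226]
tool_rot: [0.221, 2.783, -0.041]
force: [-6.0, 0.6, 12.6]
width: 0.164
finger_force: 60.0
```

>>> step_arm(rows=[[[0.0024,0.0152,-0.0108,0,0,0,0],[0.0027,0.0171,-0.0074,0,0,0,0]]])

```text
t: 12.45
tool_pos: [0.4657, -0.0467, 0.1136]
tool_rot: [0.221, 2.783, -0.042]
force: [-7.2, -3.9, 13.4]
width: 0.164
finger_force: 60.0
```

>>> step_arm(rows=[[[0.0029,0.0182,-0.0036,0,0,0,0],[0.003,0.0186,0.0003,0,0,0,0]]])

```text
t: 12.65
tool_pos: [0.4686, -0.0286, 0.1119]
tool_rot: [0.22, 2.783, -0.043]
force: [-5.0, -7.8, 8.9]
width: 0.167
finger_force: 59.6
```

>>> step_arm(rows=[[[0.0029,0.0181,0.0042,0,0,0,0],[0.0027,0.0168,0.008,0,0,0,0]]])

```text
t: 12.85
tool_pos: [0.4714, -0.0113, 0.1177]
tool_rot: [0.22, 2.783, -0.043]
force: [-0.1, -8.4, 1.2]
width: 0.166
finger_force: 58.8
```

>>> step_arm(rows=[[[0.0024,0.0148,0.0113,0,0,0,0],[0.002,0.0122,0.0142,0,0,0,0]]])

```text
t: 13.05
tool_pos: [0.4736, 0.0025, 0.1302]
tool_rot: [0.22, 2.783, -0.042]
force: [2.5, -4.9, -2.7]
width: 0.167
finger_force: 58.6
```

>>> step_arm(rows=[[[0.0014,0.009,0.0165,0,0,0,0],[0.0009,0.0054,0.018,0,0,0,0]]])

```text
t: 13.25
tool_pos: [0.4749, 0.0103, 0.1477]
tool_rot: [0.221, 2.783, -0.04]
force: [4.2, -3.1, -3.3]
width: 0.167
finger_force: 58.6
```

>>> step_arm(rows=[[[0.0003,0.0016,0.0187,0,0,0,0],[-0.0004,-0.0023,0.0187,0,0,0,0]]])

```text
t: 13.45
tool_pos: [0.4748, 0.0103, 0.167]
tool_rot: [0.22, 2.783, -0.039]
force: [5.0, -1.8, -3.9]
width: 0.163
finger_force: 58.7
```

>>> step_arm(rows=[[[-0.001,-0.006,0.0178,0,0,0,0],[-0.0015,-0.0096,0.0161,0,0,0,0]]])

```text
t: 13.65
tool_pos: [0.4735, 0.0023, 0.1843]
tool_rot: [0.22, 2.783, -0.039]
force: [4.2, -0.2, -2.0]
width: 0.164
finger_force: 58.7
```

>>> step_arm(rows=[[[-0.002,-0.0127,0.0138,0,0,0,0],[-0.0024,-0.0152,0.0108,0,0,0,0]]])

```text
t: 13.85
tool_pos: [0.4712, -0.0118, 0.1966]
tool_rot: [0.221, 2.783, -0.038]
force: [3.1, 1.5, -0.2]
width: 0.167
finger_force: 58.9
```

```bash
cat > fit.py <<'E'
from circ import *
from scipy.optimize import least_squares
np.set_printoptions(precision=3,suppress=True)
D=np.array([[.4685,-.0286,.2017,-.8,3.6,4.3],[.4654,-.0476,.1995,-2.3,3,6],[.4628,-.0637,.1897,-2.4,3,6.3],[.4611,-.0744,.1742,-2,3.3,7.4],[.4605,-.0778,.1557,-3.4,3.9,7.4],[.4612,-.0736,.1374,-4.7,3,10.5],[.4631,-.0625,.1226,-6,.6,12.6],[.4657,-.0467,.1136,-7.2,-3.9,13.4],[.4686,-.0286,.1119,-5,-7.8,8.9],[.4714,-.0113,.1177,-.1,-8.4,1.2],[.4736,.0025,.1302,2.5,-4.9,-2.7],[.4749,.0103,.1477,4.2,-3.1,-3.3],[.4748,.0103,.1670,5,-1.8,-3.9],[.4735,.0023,.1843,4.2,-.2,-2],[.4712,-.0118,.1966,3.1,1.5,-.2]])
def analyse(D,bias=(0,0,.7),sg=1):
    y=D[:,:3]@yh;z=D[:,2]; s=least_squares(lambda a:np.hypot(y-a[0],z-a[1])-a[2],[0.04,.15,.045]); cy,cz,Rr=s.x
    th=np.arctan2(-(y-cy),z-cz); F=D[:,3:]-np.array(bias)
    fy=F@yh;fz=F[:,2]; ft=-(fy*-np.cos(th)-fz*np.sin(th)); fr=-fy*np.sin(th)+fz*np.cos(th)
    A=np.stack([np.ones_like(th),np.sin(th),np.cos(th)],1); x,*_=np.linalg.lstsq(A,ft,rcond=None)
    G=np.hypot(x[1],x[2]); al=np.arctan2(-x[2],-x[1])
    print('circle',s.x,'D',x[0],'G',G,'alpha',np.degrees(al),'theta down',(180-np.degrees(al)+180)%360-180,'rms',np.std(ft-A@x)); print(np.c_[np.degrees(th),ft,fr,A@x])
if __name__=='__main__':
    analyse(D)
    o=r.observe();print(o['t'],o['tool_pos'],o['force'])
E
python3 fit.py
```

```text
circle [0.041 0.157 0.045] D 5.620858109637577 G 2.8168543780071804 alpha 127.90462036773826 theta down 52.09537963226174 rms 0.4924561352470168
[[  -6.016    3.031    3.939    3.229]
 [  18.789    4.166    4.181    4.074]
 [  43.157    5.714    2.319    5.183]
 [  67.365    7.316   -0.136    6.363]
 [  91.442    6.615   -3.48     7.407]
 [ 115.449    7.896   -6.214    8.139]
 [ 139.168    8.05    -8.771    8.434]
 [ 162.564    8.563  -10.622    8.26 ]
 [-173.974    7.581   -9.046    7.649]
 [-150.367    6.973   -4.542    6.697]
 [-126.322    5.37    -1.564    5.543]
 [-101.694    4.403   -1.536    4.377]
 [ -77.025    4.261   -1.994    3.435]
 [ -52.672    2.43    -1.267    2.897]
 [ -28.662    2.161    0.155    2.841]]
13.85 [ 0.471 -0.012  0.197] [ 3.129  1.51  -0.25 ]
```

The fit is clean: heavy side down near θ≈52°. I'll turn back the same full turn to cancel lag and drag effects, with a 2 mm upward shift to relieve the radial load.

>>> step_arm(rows=[[[0.0024,0.0152,-0.0088,0,0,0,0],[0.002,0.0127,-0.0118,0,0,0,0]]])

```text
t: 14.05
tool_pos: [0.4733, 0.0005, 0.1867]
tool_rot: [0.221, 2.783, -0.044]
force: [-0.9, -5.9, 5.0]
width: 0.168
finger_force: 59.8
```

>>> step_arm(rows=[[[0.0015,0.0096,-0.0161,0,0,0,0],[0.001,0.006,-0.0178,0,0,0,0]]])

```text
t: 14.25
tool_pos: [0.4748, 0.0094, 0.1696]
tool_rot: [0.221, 2.783, -0.041]
force: [-2.8, -0.9, 9.0]
width: 0.163
finger_force: 60.1
```

>>> step_arm(rows=[[[0.0004,0.0023,-0.0187,0,0,0,0],[-0.0003,-0.0016,-0.0187,0,0,0,0]]])

```text
t: 14.45
tool_pos: [0.4749, 0.0106, 0.1507]
tool_rot: [0.221, 2.783, -0.038]
force: [-1.8, 3.2, 7.0]
width: 0.165
finger_force: 59.9
```

>>> step_arm(rows=[[[-0.0009,-0.0054,-0.018,0,0,0,0],[-0.0014,-0.009,-0.0165,0,0,0,0]]])

```text
t: 14.65
tool_pos: [0.4738, 0.0039, 0.133]
tool_rot: [0.221, 2.783, -0.037]
force: [1.5, 7.2, 3.5]
width: 0.166
finger_force: 59.5
```

>>> step_arm(rows=[[[-0.002,-0.0122,-0.0142,0,0,0,0],[-0.0024,-0.0148,-0.0113,0,0,0,0]]])

```text
t: 14.85
tool_pos: [0.4715, -0.0096, 0.1197]
tool_rot: [0.221, 2.783, -0.037]
force: [5.8, 7.6, -2.5]
width: 0.167
finger_force: 58.8
```

>>> step_arm(rows=[[[-0.0027,-0.0168,-0.008,0,0,0,0],[-0.0029,-0.0181,-0.0042,0,0,0,0]]])

```text
t: 15.05
tool_pos: [0.4685, -0.0276, 0.1131]
tool_rot: [0.221, 2.783, -0.038]
force: [8.8, 3.9, -8.4]
width: 0.167
finger_force: 58.7
```

>>> step_arm(rows=[[[-0.003,-0.0186,-0.0003,0,0,0,0],[-0.0029,-0.0182,0.0036,0,0,0,0]]])

```text
t: 15.25
tool_pos: [0.4655, -0.0468, 0.1148]
tool_rot: [0.221, 2.784, -0.04]
force: [7.1, -0.7, -5.5]
width: 0.169
finger_force: 59.1
```

>>> step_arm(rows=[[[-0.0027,-0.0171,0.0074,0,0,0,0],[-0.0024,-0.0152,0.0108,0,0,0,0]]])

```text
t: 15.45
tool_pos: [0.4628, -0.0633, 0.1242]
tool_rot: [0.221, 2.784, -0.04]
force: [4.9, 0.6, -2.4]
width: 0.169
finger_force: 59.5
```

>>> step_arm(rows=[[[-0.002,-0.0127,0.0138,0,0,0,0],[-0.0015,-0.0096,0.0161,0,0,0,0]]])

```text
t: 15.65
tool_pos: [0.461, -0.0742, 0.1396]
tool_rot: [0.222, 2.784, -0.04]
force: [5.2, 2.2, -0.5]
width: 0.163
finger_force: 59.6
```

>>> step_arm(rows=[[[-0.001,-0.006,0.0178,0,0,0,0],[-0.0004,-0.0023,0.0187,0,0,0,0]]])

```text
t: 15.85
tool_pos: [0.4604, -0.0779, 0.1581]
tool_rot: [0.222, 2.783, -0.039]
force: [6.7, 2.4, -3.4]
width: 0.167
finger_force: 59.4
```

>>> step_arm(rows=[[[0.0003,0.0016,0.0187,0,0,0,0],[0.0009,0.0054,0.018,0,0,0,0]]])

```text
t: 16.05
tool_pos: [0.461, -0.0739, 0.1764]
tool_rot: [0.222, 2.783, -0.039]
force: [8.7, 2.8, -7.3]
width: 0.167
finger_force: 58.9
```

>>> step_arm(rows=[[[0.0014,0.009,0.0165,0,0,0,0],[0.002,0.0122,0.0142,0,0,0,0]]])

```text
t: 16.25
tool_pos: [0.4628, -0.0631, 0.1913]
tool_rot: [0.222, 2.783, -0.039]
force: [12.3, 0.9, -12.1]
width: 0.165
finger_force: 58.5
```

>>> step_arm(rows=[[[0.0024,0.0148,0.0113,0,0,0,0],[0.0027,0.0168,0.008,0,0,0,0]]])

```text
t: 16.45
tool_pos: [0.4652, -0.0479, 0.2005]
tool_rot: [0.221, 2.783, -0.041]
force: [12.9, -4.8, -14.7]
width: 0.165
finger_force: 58.6
```

>>> step_arm(rows=[[[0.0029,0.0181,0.0042,0,0,0,0],[0.003,0.0186,0.0003,0,0,0,0]]])

```text
t: 16.65
tool_pos: [0.4681, -0.0306, 0.2027]
tool_rot: [0.219, 2.783, -0.045]
force: [9.6, -10.0, -9.5]
width: 0.168
finger_force: 59.3
```

>>> step_arm(rows=[[[0.0029,0.0182,-0.0036,0,0,0,0],[0.0027,0.0171,-0.0074,0,0,0,0]]])

```text
t: 16.85
tool_pos: [0.471, -0.0135, 0.1979]
tool_rot: [0.218, 2.783, -0.046]
force: [3.2, -10.5, -1.3]
width: 0.166
finger_force: 60.5
```

```bash
cat > fit2.py <<'E'
from fit import *
B=np.array([[.4733,.0005,.1867,-.9,-5.9,5],[.4748,.0094,.1696,-2.8,-.9,9],[.4749,.0106,.1507,-1.8,3.2,7],[.4738,.0039,.133,1.5,7.2,3.5],[.4715,-.0096,.1197,5.8,7.6,-2.5],[.4685,-.0276,.1131,8.8,3.9,-8.4],[.4655,-.0468,.1148,7.1,-.7,-5.5],[.4628,-.0633,.1242,4.9,.6,-2.4],[.461,-.0742,.1396,5.2,2.2,-.5],[.4604,-.0779,.1581,6.7,2.4,-3.4],[.461,-.0739,.1764,8.7,2.8,-7.3],[.4628,-.0631,.1913,12.3,.9,-12.1],[.4652,-.0479,.2005,12.9,-4.8,-14.7],[.4681,-.0306,.2027,9.6,-10,-9.5],[.471,-.0135,.1979,3.2,-10.5,-1.3]])
analyse(D); analyse(B)
def res(a,X,s):
    y=X[:,:3]@yh;th=np.arctan2(-(y-a[0]),X[:,2]-a[1]);F=X[:,3:]-[0,0,a[5]]
    ft=(F@yh)*np.cos(th)+F[:,2]*np.sin(th); return ft-s*a[2]-a[3]*np.sin(th)-a[4]*np.cos(th)
f=lambda a:np.r_[res(a,D,1),res(a,B,-1),(a[0]-.041)/.001,(a[1]-.157)/.001,(a[5]-.7)/.3]
s=least_squares(f,[.041,.157,5,0,0,.7]);x=s.x;al=np.degrees(np.arctan2(-x[4],-x[3]));print(x,'G',np.hypot(x[3],x[4]),'theta down',180-al,'rms',np.std(s.fun))
E
python3 fit2.py
```

```text
circle [0.041 0.157 0.045] D 5.620858109637577 G 2.8168543780071804 alpha 127.90462036773826 theta down 52.09537963226174 rms 0.4924561352470168
[[  -6.016    3.031    3.939    3.229]
 [  18.789    4.166    4.181    4.074]
 [  43.157    5.714    2.319    5.183]
 [  67.365    7.316   -0.136    6.363]
 [  91.442    6.615   -3.48     7.407]
 [ 115.449    7.896   -6.214    8.139]
 [ 139.168    8.05    -8.771    8.434]
 [ 162.564    8.563  -10.622    8.26 ]
 [-173.974    7.581   -9.046    7.649]
 [-150.367    6.973   -4.542    6.697]
 [-126.322    5.37    -1.564    5.543]
 [-101.694    4.403   -1.536    4.377]
 [ -77.025    4.261   -1.994    3.435]
 [ -52.672    2.43    -1.267    2.897]
 [ -28.662    2.161    0.155    2.841]]
circle [0.041 0.158 0.045] D -5.6182818724489785 G 2.6876619387918157 alpha 128.57836439569724 theta down 51.421635604302764 rms 0.5680913197644847
[[ -49.881   -7.132   -1.791   -8.254]
 [ -74.693   -8.357    0.908   -7.789]
 [ -98.938   -6.67     1.86    -6.947]
 [-123.16    -6.361    4.616   -5.872]
 [-147.584   -5.391    7.214   -4.743]
 [-172.465   -4.001    9.709   -3.755]
 [ 162.511   -2.274    5.784   -3.111]
 [ 137.948   -3.091    1.387   -2.936]
 [ 113.697   -2.302   -2.258   -3.239]
 [  89.513   -4.071   -3.462   -3.96 ]
 [  65.493   -5.563   -7.084   -4.965]
 [  41.81    -6.423  -11.428   -6.067]
 [  18.91    -7.544  -13.694   -7.063]
 [  -3.66    -7.685  -10.712   -7.822]
 [ -26.704   -7.908   -6.217   -8.248]]
[ 0.041  0.157  5.575  1.725 -2.149  0.7  ] G 2.7557229718734106 theta down 51.244615440918295 rms 0.4877001285655891
```

Both directions agree (52.1° and 51.4°), so I'm turning to θ = 52°.

>>> step_arm(rows=[[[-0.0027,-0.0171,0.0064,0,0,0,0],[-0.0029,-0.0182,0.0026,0,0,0,0],[-0.003,-0.0186,-0.0003,0,0,0,0],[-0.0029,-0.0181,-0.0042,0,0,0,0],[-0.0027,-0.0168,-0.008,0,0,0,0],[-0.0024,-0.0148,-0.0113,0,0,0,0],[-0.0016,-0.0095,-0.0104,0,0,0,0],[0,0,0,0,0,0,0]]])

```text
t: 17.65
tool_pos: [0.462, -0.0683, 0.1852]
tool_rot: [0.222, 2.783, -0.039]
force: [5.8, 0.5, -2.9]
width: 0.164
finger_force: 60.1
```

>>> step_arm(rows=[[[0,0,0,0,0,0,0],[0,0,0,0,0,0,0],[0,0,0,0,0,0,0],[0,0,0,0,0,0,0]]])

```text
t: 18.05
tool_pos: [0.4619, -0.0682, 0.1852]
tool_rot: [0.221, 2.783, -0.039]
force: [6.0, 0.7, -3.5]
width: 0.17
finger_force: 60.1
```

```bash
python3 - <<'E'
from circ import *
o=r.observe();p=o['tool_pos'];print(o['t'],p,o['force'],o['qd'],np.degrees(np.arctan2(-(p@yh+-.041),p[2]-.157)),'yc')
pp,d=save('side','side9.png');print([(np.round(b['centre'],3).tolist(),round(b['conf'],2)) for b in boxes_of('side','lock_pin')]); c=cloud('side',d)
k=(np.hypot(c[...,0]-.583,c[...,1]-.095)<.014)&(c[...,2]>.05)&(c[...,2]<.09);print(k.sum(),c[k].max(0) if k.any() else '')
E
```

```text
18.05 [ 0.46194524 -0.06822151  0.18517918] [ 5.96696269  0.67925539 -3.52426615] [ 0.00012387  0.00078809  0.00225231 -0.00162101  0.00039629 -0.00180003] 51.437825980744755 yc
[([0.413, 0.404, 0.048], 0.69), ([0.418, 0.205, 0.035], 0.57)]
53 [0.59141337 0.10759801 0.07087829]
```

The drum is still at 51.4°, the grip holds at 60 N and the pin top is at about 0.07 m, so it is still home. Handing in.

```bash
python3 -c "
from bench import order
print(order.hand_in())"
```

```text
the job is handed in; nothing more can be done
None
```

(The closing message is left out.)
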